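# Restock the revolving cake display and lock it

## Robot

A 6-joint arm with a two-finger parallel gripper is mounted at the origin on the work surface. World frame = base frame: x ahead of the robot, y to its left, z up, the work surface at z = 0. Lengths are in m, angles in rad, forces in N, time in s.
With the tool pointing down it reaches from about 0.375 to 0.9 m from the base axis. Payload 3.1 kg.
Tool frame: the origin (TCP) lies at the very end of the fingers, on their centre line; the grasp point (between the pads) lies 19 mm behind it; z points along the fingers, y is the line along which they close (so a half turn about z gives the same grasp; the last joint's range is limited). The gripper opens to 85 mm and grips with 20 to 120 N. Pads are 22 mm wide; open, the fingers measure 114 mm over their backs; the gripper's body (76 mm by 85 mm) begins 54 mm behind the grasp point. The pads swing forward as they close: fully open they stand 13 mm farther back than shut.
Start: joints at [-1.474, 0.527, 1.433, -0, 1.181, -0.178], TCP at [0.17, -0.601, 0.231] pointing down, gripper open.
Joint ranges: [-3.08, 3.08], [-0.75, 2.2], [0.22, 2.44], [-1.43, 4.57], [0, 2.65], [-2.85, 2.85]. Speed limits (rad/s): [2.79, 2.79, 3.14, 3.14, 3.14, 3.14].

## Interface

Orientations are given as a unit quaternion [x, y, z, w].
In Python, from station import telemetry, snapshot, ticket gives the robot as it stands.
- The arm moves only by the tool move_arm, never from a script. Its argument "commands" is text: rows parted by semicolons, each of 7 numbers parted by spaces: the shift along the tool's x, y, z in mm, then the turn, a rotation vector about the tool's x, y, z in degrees, then the opening, from -1 (shut) to 1 (fully open). A call has exactly 5 rows; each row is the pose to reach, as a shift and turn from the pose commanded when the call began, along the tool's axes at that moment; what a row does not reach only later rows make up. A row lasts 1/8 s, in which the tool goes at most 62.5 mm and 10.7 degrees, less where a joint would pass 70% of its speed; a pose out of reach is approached as far as the arm can. A call with a gripper value outside its range is refused whole. The fingers move at their own pace and stop on an object; "grip_force" is the grip in N (left out, the last holds). Time passes only in rows, so rows that repeat a pose let the fingers close, or fill a call up. It gives the time, the measured TCP pose, the force, the opening and the grip force at its end, in the units of the state.
- telemetry.sense(): the state, without advancing time (a new reading comes with each control period).
- snapshot(name): name is "side" or "top" or "wrist"; returns a dict with "image" (480x640x3 uint8, red, green, blue), "fx", "fy", "cx", "cy" (pixels), "k1" (the pictures are not rectified: a ray, as slopes to the right and down, at radius r is drawn at 1 + k1 r^2 times it, then the intrinsics apply), "pose" (4x4, takes a point from camera to world coordinates). Camera axes: x right, y down, z forward; pixel columns grow to the right and rows downward; lengths in m; the calibration is good to about 2 mm. A picture is of the moment at which its call begins. There is no depth.
- ticket.sign_off(): hands the job in; it is judged then, once.
The state is a dict: "t": time; "q": joint angles; "qd": joint speeds; "tau": joint torques, N m; "tcp_pos": TCP position; "tool_rot": TCP orientation; "force": force on the tool from outside, world axes, zero at the start; "ft_torque": the same for the moment, N m; "finger_gap": opening from 0.0 (shut) to 1.0 (fully open); "gripper_force": force on a finger pad.
Only numpy, scipy, OpenCV 4.12 (cv2) and the standard library are available. Lean on these libraries where they do the work, as an engineer would, in place of code of your own. Each camera call takes 0.05 s, during which the arm holds its last target. There are 200 camera calls.

## Task

First clear the way: move the empty black tray off the revolving display stand, and the sugar caster out of the path of its turning post, and stand both upright on the wooden board; and set every boxed loaf cake upright on the round marble deck, on the open side of its steel panel. Then swing the deck by its post half a turn, into the click stop at the far end of its travel, so that the loaves face the customers, and last press the locking lever down until it catches and stays down by itself. If a loaf is knocked out of place put it back, leave the other things on the counter where they are, and let go of everything at the end.

Things in the scene. Friction and masses are not known exactly. Their poses are not given: they have to be found in the camera images.
- stand: Fixed foot of the revolving display stand, dark steel, 210 mm across; origin on the table under the turning axis, z up. The locking lever sticks out from it along its own -y.
- turntable (a joint): Deck angle, rad: 0 (click stop) at the start, grows anticlockwise seen from above; second click stop at pi; end stops 0.04 before 0 and 0.06 beyond pi. Within 0.1 of a click stop a spring pawl draws it in and holds it with up to 0.7 N m (4.5 N at the post); a hump lies from 0.1 to 0.2 on either side; in between it turns freely.
- deck (a point): Centre of the top of the marble deck (disc 280 mm across), on the turning axis, 55 mm above the table; its axes turn with the deck (parallel to the stand's at joint 0). A steel panel, 6 x 250 mm, rising 80 mm above the deck, stands along y at x = +38 mm; the open side is -x of it. Three loaves fit at x = -30 mm, y = -80, 0, 80 mm, lengthwise along x.
- post (a point): Upright round wooden post, 22 mm across, by which the deck is turned; it stands on a tab at the rim, 160 mm from the axis, at 60 degrees from the deck's +x towards +y. This point is on its axis, 93 mm above the table; its top is at 116 mm, its foot at 54 mm. From 0 to pi it sweeps round the robot's side of the stand, out to 179 mm with its tab.
- lever (a joint): Locking lever angle, rad: 0 raised (it slopes up 29 degrees), grows as the pad is pressed down, 0.46 nearly level and held by its detent, 0.56 hard stop. Sprung: light at first, from 0.24 it takes about 8 N at the pad; past 0.38 it snaps into the catch. Released earlier it springs up; lifting the caught pad with some 4 N frees it.
- lever_pad (a point): Centre of the upper face of the lever's black pad, 46 x 44 mm, 14 mm thick, 110 mm from the pivot. The pivot lies at x = 0, y = -180 mm in the stand's frame, 42 mm above the table; the arm points along the stand's -y. The pad's top is about 101 mm above the table when raised, 53 mm when caught.
- loaf1: Boxed loaf cake: black tray, brown loaf under a rigid clear cover, 90 mm long (its x), 48 mm wide (its y), 60 mm high, about 180 g; origin at the centre of its underside. May be absent.
- loaf2: Boxed loaf cake: black tray, brown loaf under a rigid clear cover, 90 mm long (its x), 48 mm wide (its y), 60 mm high, about 180 g; origin at the centre of its underside. May be absent.
- loaf3: Boxed loaf cake: black tray, brown loaf under a rigid clear cover, 90 mm long (its x), 48 mm wide (its y), 60 mm high, about 180 g; origin at the centre of its underside. May be absent.
- empty: Empty open black plastic tray, no loaf in it: 90 mm long (its x), 48 mm wide (its y), 40 mm high, walls 4 mm, about 80 g; origin at the centre of its underside. It starts on the deck.
- caster: Sugar caster, a cream jar with a steel cap: 60 mm across, 105 mm high, about 220 g (cap 57 mm across, from 85 mm up); origin at the centre of its underside. It starts on the table close to the deck, where the post would hit it.
- board: Fixed wooden board for things cleared away, 170 mm (its x) by 220 mm (its y), 16 mm thick; origin at the centre of its underside, upper face 16 mm above that.
- mug: White mug, 90 mm high; not part of the job.
- tin: Round closed aluminium tin, 80 mm across, 45 mm high; not part of the job.
- plate: White plate, 140 mm across; not part of the job.

How it is judged:
By the outcome, as a careful person would: the job done as asked, in the order asked, and still so for the second after the job is handed in, with the robot touching nothing.
Of loaf1, loaf2, loaf3 only 2 to 3 are there at a start; the rules pass over those that are not, and their reading is None.
At some moment in a run one of loaf1, loaf2, loaf3 may be knocked a few centimetres aside while the robot is not near it.
It also fails if it takes over 210 s, if anything falls off the work surface, if the arm or the gripper's body presses on something with over 40 N, if the wrist force passes 120 N, or if a joint passes its speed limit or range.

## Working session

There is one attempt and no reset: what is moved stays moved. The work goes in short steps, Python scripts to look and compute and a tool call to move; the robot and the scene stay as the last step left them, time stands still between calls to the robot, and variables do not carry over. Pictures are saved under pics/ and viewed, at most 14 in all, crops included, and the job is handed in when it is done.

Besides the shell and the picture viewer there is one more tool, called by a JSON object that holds its "name" and its "arguments", one argument or row to a line. move_arm: Moves the arm, as the interface text tells. Its arguments: {"type":"object","properties":{"commands":{"type":"string"},"grip_force":{"type":"number"}},"required":["commands"]}

```bash
mkdir -p pics; ls
cat > h.py <<'E'
import numpy as np, cv2
from station import telemetry, snapshot, ticket
from scipy.spatial.transform import Rotation as R
def snap(n,f):
    s=snapshot(n); cv2.imwrite('pics/'+f+'.png',s['image'][:,:,::-1]); np.save('pics/'+f+'.npy',{k:s[k] for k in s},allow_pickle=True); return s
def load(f): return np.load('pics/'+f+'.npy',allow_pickle=True).item()
def ray(s,u,v):
    d=np.array([(u-s['cx'])/s['fx'],(v-s['cy'])/s['fy']]); p=d.copy()
    for _ in range(20): p=d/(1+s['k1']*(p@p))
    T=np.array(s['pose']); return T[:3,3],T[:3,:3]@np.array([p[0],p[1],1])
def pt(s,u,v,z):
    o,d=ray(s,u,v); return o+d*(z-o[2])/d[2]
def proj(s,P):
    T=np.array(s['pose']); c=T[:3,:3].T@(np.array(P)-T[:3,3]); p=c[:2]/c[2]; p=p*(1+s['k1']*(p@p)); return np.array([p[0]*s['fx']+s['cx'],p[1]*s['fy']+s['cy']])
E
python3 - <<'E'
from h import *
for n in ['top','side']:
    s=snap(n,n+'0'); print(n,s['fx'],s['k1'],np.round(s['pose'],3))
st=telemetry.sense(); print(st['t'],st['tcp_pos'],st['tool_rot'],R.from_quat(st['tool_rot']).as_matrix().round(3))
E
```

```text
pics
top 567.2239988633256 -0.17990002876634031 [[ 0.004 -0.988  0.154  0.298]
 [-1.    -0.003  0.006  0.024]
 [-0.005 -0.154 -0.988  1.453]
 [ 0.     0.     0.     1.   ]]
side 459.149639455575 -0.016217013417559246 [[-0.961 -0.192  0.197  0.235]
 [-0.275  0.641 -0.717  0.936]
 [ 0.011 -0.744 -0.669  0.935]
 [ 0.     0.     0.     1.   ]]
0.1 [ 0.17015809 -0.60072272  0.23041521] [ 9.90506233e-01  1.37464276e-01  3.66983760e-05 -9.86943454e-04] [[ 0.962  0.272 -0.   ]
 [ 0.272 -0.962  0.002]
 [ 0.    -0.002 -1.   ]]
```

View pics/top0.png

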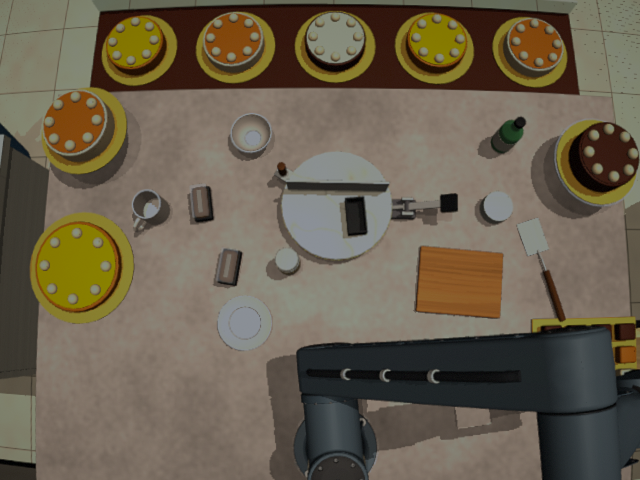

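View pics/side0.png

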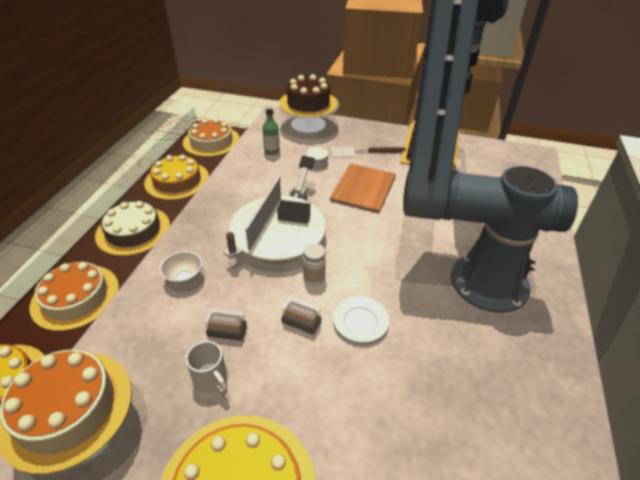

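The top view shows two loaves at (202,203) and (229,267), the caster at (287,261), the deck centre at about (337,205) and the empty tray at (356,216). The post is at (282,170), the pad at (448,203), the board at (460,282) and the tin at (497,207). The side view agrees.

Run:
```python
from h import *
s=load('top0'); im=s['image']; hsv=cv2.cvtColor(im,cv2.COLOR_RGB2HSV); V=hsv[...,2]
def big(m,roi):
    x0,y0,x1,y1=roi; k=np.zeros_like(m); k[y0:y1,x0:x1]=m[y0:y1,x0:x1]
    c=max(cv2.findContours(k,cv2.RETR_EXTERNAL,cv2.CHAIN_APPROX_NONE)[0],key=cv2.contourArea); return c
def rect(c,z,name):
    P=np.array([pt(s,*p[0],z)[:2]*1000 for p in c],np.float32); r=cv2.minAreaRect(P); print(name,np.round(r[0]),np.round(r[1]),round(r[2],1)); return P
dark=((V<75)*255).astype(np.uint8)
rect(big(((V<110)*255).astype(np.uint8),(180,180,220,225)),.03,'loafA')
rect(big(((V<110)*255).astype(np.uint8),(212,245,246,292)),.03,'loafB')
rect(big(dark,(338,190,375,240)),.09,'empty')
rect(big(dark,(436,190,462,216)),.1,'pad')
b=((hsv[...,0]<18)&(hsv[...,1]>120)&(V>90)).astype(np.uint8)*255
rect(big(b,(410,240,510,325)),.016,'board')
rect(big(b|dark,(272,158,292,180)),.116,'post')
print('post top',pt(s,281,166,.116))
# deck rim bottom half points (robot side)
dk=((hsv[...,1]<40)&(V>150)).astype(np.uint8)*255
c=big(dk,(275,150,395,262)); P=np.array([pt(s,*p[0],.055)[:2]*1000 for p in c]); 
m=c[:,0,1]>192; from scipy.optimize import least_squares
f=least_squares(lambda q:np.hypot(P[m,0]-q[0],P[m,1]-q[1])-140,[450,0],loss='soft_l1',f_scale=2); print('deck',f.x,f.cost)
print('panel ends',pt(s,288,183,.135),pt(s,388,185,.135))
print('caster top',pt(s,288,258,.105),'tin',pt(s,497,203,.045),'plate',pt(s,245,323,.01),'mug',pt(s,147,203,.09),'bowl',pt(s,250,133,.03))
x=np.hstack([cv2.resize(im[150:300,170:320],None,fx=3,fy=3,interpolation=cv2.INTER_CUBIC)[:, :400],cv2.resize(im[150:300,270:403],None,fx=3,fy=3,interpolation=cv2.INTER_CUBIC)])
cv2.imwrite('pics/crop.png',x[:,:800,::-1])
```

```text
loafA [613. 351.] [99. 65.] 8.1
loafB [449. 274.] [60. 99.] 81.3
empty [572. -47.] [95. 48.] 4.9
pad [ 605. -277.] [43. 49.] 88.1
board [ 417. -319.] [218. 168.] 84.9
post [683. 134.] [34. 20.] 18.7
post top [0.69089444 0.13537019 0.116     ]
deck [401.62723633 113.81098556] 3208.5980523014123
panel ends [0.64295215 0.11619942 0.135     ] [ 0.63883087 -0.12345992  0.135     ]
caster top [0.4657408  0.11568612 0.105     ] tin [ 0.61718538 -0.41656937  0.045     ] plate [0.31084295 0.22964911 0.01      ] mug [0.60471668 0.47400166 0.09      ] bowl [0.80731729 0.22655014 0.03      ]
```

View pics/crop.png

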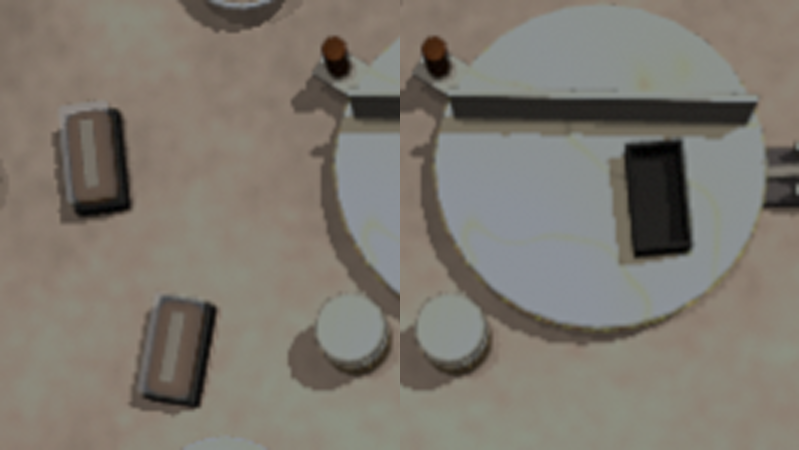

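The enlarged crop gives the deck rim at u 281–392.7 and v 151.7–260, and the post top at (281,164). The panel's top edge runs (286.7,181)–(389,182.3), and the tray's rim centre is (355.8,215.7). The caster's cap centre is (287.3,259.3).

Run:
```python
from h import *
s=load('top0'); q=lambda u,v,z:(pt(s,u,v,z)*1000).round(0)[:2]
L,Rr,B,T=q(281.3,206,.055),q(392.7,206,.055),q(337,260,.053),q(337,151.7,.055)
print('deck',L,Rr,B,T); 
po=q(281,164.5,.116); print('post',po)
a,b=q(286.7,181.5,.135),q(389,183,.135); print('panel',a,b)
for c in [(655,143),(690,250),(633,256),(682,140),(625,143)]: print('empty',q(270+(c[0]-400)/3,150+c[1]/3,.095))
print('caster',q(287.3,259.3,.105))
print('pad',q(448.5,203,.1))
for n,cs in {'A':[(122,106),(129,210),(78,215)],'B':[(215,300),(198,406)]}.items():
  for c in cs: print(n,'z0',q(170+c[0]/3,150+c[1]/3,0))
for n,cs in {'A':[(65,110),(115,104),(78,213)],'B':[(160,296),(140,400)]}.items():
  for c in cs: print(n,'z60',q(170+c[0]/3,150+c[1]/3,.06))
```

```text
deck [604. 138.] [ 605. -143.] [468.  -3.] [747.  -3.]
post [695. 135.]
panel [647. 119.] [ 644. -126.]
empty [617. -46.]
empty [528. -74.]
empty [523. -28.]
empty [619. -68.]
empty [617. -22.]
caster [463. 117.]
pad [ 604. -276.]
A z0 [672. 332.]
A z0 [579. 322.]
A z0 [574. 367.]
B z0 [499. 244.]
B z0 [407. 256.]
A z60 [654. 368.]
A z60 [659. 325.]
A z60 [564. 353.]
B z60 [494. 281.]
B z60 [407. 295.]
```

{"name": "move_arm", "arguments": {
  "commands": "0 0 -50 0 0 8 1;0 0 -90 0 0 16 1;50 -40 -90 0 0 26 1;95 -80 -90 0 0 36 1;140 -120 -90 0 0 46 1",
  "grip_force": 30
}}

```text
t: 0.72
tcp_pos: [0.2729, -0.4458, 0.3209]
tool_rot: [0.965, -0.264, -0.0, -0.0]
force: [-0.2, -0.3, 0.6]
finger_gap: 1.001
gripper_force: 0.0
```

{"name": "move_arm", "arguments": {
  "commands": "2 -62 0 0 0 0 1;4 -125 0 0 0 0 1;7 -188 0 0 0 0 1;9 -251 0 0 0 0 1;12 -314 0 0 0 0 1"
}}

```text
t: 1.35
tcp_pos: [0.44, -0.1824, 0.3212]
tool_rot: [0.965, -0.261, -0.0, -0.0]
force: [1.8, -0.6, -0.2]
finger_gap: 0.999
gripper_force: 0.0
```

{"name": "move_arm", "arguments": {
  "commands": "-26 -54 14 0 0 -2 1;-51 -108 28 0 0 -4 1;-77 -162 42 0 0 -6 1;-102 -215 56 0 0 -6 1;-128 -269 70 0 0 -6 1"
}}

```text
t: 1.98
tcp_pos: [0.4639, 0.1145, 0.2508]
tool_rot: [0.978, -0.21, 0.0, 0.0]
force: [1.7, 0.5, -0.1]
finger_gap: 0.999
gripper_force: 0.0
```

```bash
cat >> h.py <<'E'
def go(x,y,z,yaw):
    st=telemetry.sense(); M=R.from_quat(st['tool_rot']).as_matrix(); d=M.T@(np.array([x,y,z])-np.array(st['tcp_pos'])*1000)
    cy=np.degrees(np.arctan2(M[1,0],M[0,0])); print('t',round(st['t'],1),'tcp',np.round(np.array(st['tcp_pos'])*1000),'yaw',round(cy,1),'-> shift',d.round(0),'turn',round(-((yaw-cy+180)%360-180),1),'q6',round(st['q'][5],2))
E
python3 - <<'E'
from h import *
s=snap('wrist','w1'); print(proj(s,[.463,.117,.105]), np.round(s['pose'],3)[:3,3], s['fx'])
go(463,117,45,-36)
E
```

```text
[317.2088483  235.52694862] [0.528 0.085 0.394] 346.21402022505555
t 2.0 tcp [462. 121. 249.] yaw -23.9 -> shift [  3.   4. 204.] turn 12.1 q6 2.0
```

View pics/w1.png

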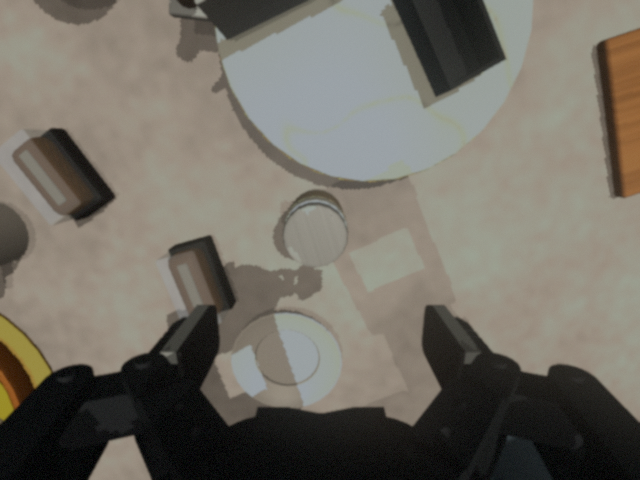

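The caster's cap is at (316,237), as predicted. I'll descend and grip it.

{"name": "move_arm", "arguments": {
  "commands": "0 0 50 0 0 5 1;0 0 100 0 0 10 1;0 0 150 0 0 12 1;0 0 185 0 0 12 1;0 0 205 0 0 12 1"
}}

```text
t: 2.65
tcp_pos: [0.4629, 0.1123, 0.0443]
tool_rot: [0.951, -0.311, -0.002, 0.001]
force: [-0.6, 0.2, -0.1]
finger_gap: 1.002
gripper_force: 0.0
```

{"name": "move_arm", "arguments": {
  "commands": "0 0 0 0 0 0 0.3;0 0 0 0 0 0 0;0 0 0 0 0 0 -0.3;0 0 0 0 0 0 -0.5;0 0 0 0 0 0 -0.5",
  "grip_force": 30
}}

```text
t: 3.28
tcp_pos: [0.4641, 0.1125, 0.0469]
tool_rot: [0.951, -0.311, 0.0, -0.0]
force: [-0.8, -0.5, 1.8]
finger_gap: 0.691
gripper_force: 26.2
```

{"name": "move_arm", "arguments": {
  "commands": "0 0 -20 0 0 0 -0.5;0 0 -60 0 0 0 -0.5;0 0 -110 0 0 0 -0.5;0 0 -150 0 0 0 -0.5;0 0 -160 0 0 0 -0.5"
}}

```text
t: 3.9
tcp_pos: [0.4652, 0.1127, 0.2086]
tool_rot: [0.951, -0.311, 0.002, -0.001]
force: [0.4, 0.5, -1.5]
finger_gap: 0.693
gripper_force: 26.2
```

Run:
```python
from h import *
go(440,-120,205,-36); go(417,-270,205,-36)
```

```text
t 3.9 tcp [465. 113. 209.] yaw -36.2 -> shift [117. 203.   3.] turn -0.2 q6 2.21
t 3.9 tcp [465. 113. 209.] yaw -36.2 -> shift [187. 337.   3.] turn -0.2 q6 2.21
```

{"name": "move_arm", "arguments": {
  "commands": "25 45 0 0 0 0 -0.5;55 98 0 0 0 0 -0.5;85 151 0 0 0 0 -0.5;118 210 0 0 0 0 -0.5;150 265 0 0 0 0 -0.5"
}}

```text
t: 4.53
tcp_pos: [0.4278, -0.1849, 0.2048]
tool_rot: [0.95, -0.311, -0.001, -0.001]
force: [0.7, -0.4, -1.4]
finger_gap: 0.698
gripper_force: 26.4
```

{"name": "move_arm", "arguments": {
  "commands": "20 36 0 0 0 0 -0.5;34 63 20 0 0 0 -0.5;34 63 70 0 0 0 -0.5;34 63 110 0 0 0 -0.5;34 63 135 0 0 0 -0.5"
}}

```text
t: 5.15
tcp_pos: [0.4175, -0.2531, 0.068]
tool_rot: [0.95, -0.311, -0.003, -0.001]
force: [0.0, -0.7, -1.1]
finger_gap: 0.698
gripper_force: 26.4
```

Run:
```python
from h import *
go(417,-265,63,-36)
s=snap('top','top1')
s=snap('side','side1')
```

```text
t 5.2 tcp [ 418. -253.   68.] yaw -36.2 -> shift [ 7. 10.  5.] turn -0.2 q6 1.43
```

{"name": "move_arm", "arguments": {
  "commands": "5 9 0 0 0 0 -0.5;5 9 2 0 0 0 -0.5;5 9 4 0 0 0 -0.5;5 9 5 0 0 0 -0.5;5 9 5 0 0 0 -0.5"
}}

```text
t: 5.88
tcp_pos: [0.4182, -0.2646, 0.0665]
tool_rot: [0.951, -0.311, 0.0, 0.0]
force: [0.0, 0.4, -1.3]
finger_gap: 0.697
gripper_force: 26.4
```

{"name": "move_arm", "arguments": {
  "commands": "0 0 0 0 0 0 0.8;0 0 0 0 0 0 1;0 0 0 0 0 0 1;0 0 -40 0 0 0 1;0 0 -90 0 0 0 1"
}}

```text
t: 6.5
tcp_pos: [0.4175, -0.2642, 0.1563]
tool_rot: [0.95, -0.311, -0.002, -0.001]
force: [0.9, -1.0, 0.8]
finger_gap: 0.996
gripper_force: 0.0
```

Run:
```python
from h import *
go(571,-48,240,4)
```

```text
t 6.5 tcp [ 417. -264.  156.] yaw -36.2 -> shift [  -4. -265.  -84.] turn -40.2 q6 1.41
```

{"name": "move_arm", "arguments": {
  "commands": "0 -20 -55 0 0 -8 1;0 -75 -75 0 0 -16 1;-2 -135 -84 0 0 -24 1;-4 -195 -84 0 0 -32 1;-4 -250 -84 0 0 -40 1"
}}

```text
t: 7.12
tcp_pos: [0.5634, -0.0587, 0.2407]
tool_rot: [0.999, 0.036, 0.0, 0.0]
force: [-0.1, -1.4, 0.0]
finger_gap: 1.0
gripper_force: 0.0
```

Run:
```python
from h import *
s=snap('wrist','w2'); 
go(571,-48,67,4)
for y in(-24,24):
  for x in (-45,45):
    p=R.from_euler('z',4,degrees=True).apply([x,y,0])/1000+np.array([.571,-.048,.095]); print(proj(s,p).round())
```

```text
t 7.2 tcp [567. -53. 241.] yaw 4.5 -> shift [  3.  -5. 174.] turn 0.5 q6 1.2
[335. 273.]
[337. 170.]
[281. 273.]
[278. 170.]
```

View pics/w2.png

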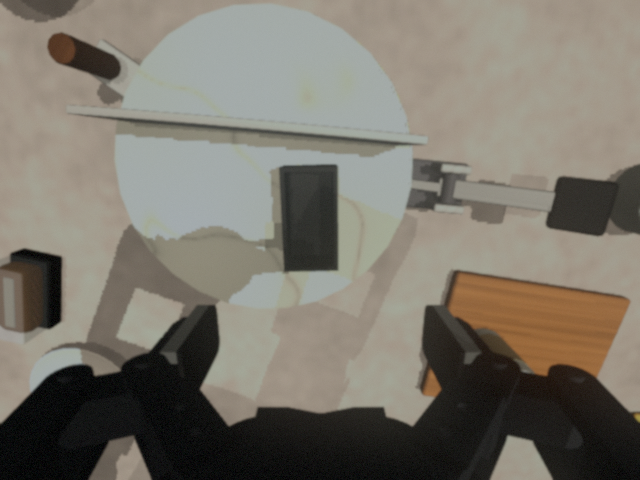

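{"name": "move_arm", "arguments": {
  "commands": "2 -3 50 0 0 0 1;5 -6 100 0 0 0 1;5 -6 140 0 0 0 1;5 -6 165 0 0 0 1;5 -6 175 0 0 0 1"
}}

```text
t: 7.8
tcp_pos: [0.566, -0.0542, 0.0636]
tool_rot: [0.999, 0.033, -0.002, -0.001]
force: [0.1, -0.0, -0.1]
finger_gap: 0.999
gripper_force: 0.0
```

{"name": "move_arm", "arguments": {
  "commands": "0 0 0 0 0 0 0.3;0 0 0 0 0 0 0;0 0 0 0 0 0 -0.2;0 0 0 0 0 0 -0.5;0 0 0 0 0 0 -0.5",
  "grip_force": 25
}}

```text
t: 8.43
tcp_pos: [0.5682, -0.0546, 0.0667]
tool_rot: [0.999, 0.033, 0.001, 0.0]
force: [-0.7, -0.0, 7.2]
finger_gap: 0.555
gripper_force: 27.3
```

{"name": "move_arm", "arguments": {
  "commands": "0 0 -20 0 0 0 -0.5;0 0 -60 0 0 0 -0.5;0 0 -110 0 0 0 -0.5;0 0 -150 0 0 0 -0.5;0 0 -160 0 0 0 -0.5"
}}

```text
t: 9.05
tcp_pos: [0.5686, -0.0547, 0.2282]
tool_rot: [0.999, 0.033, 0.003, 0.001]
force: [0.2, 0.3, -1.8]
finger_gap: 0.56
gripper_force: 26.5
```

Run:
```python
from h import *
go(417,-370,225,4)
s=load('w2'); q=lambda u,v,z:(pt(s,u,v,z)*1000).round(0)[:2]
print('panel',q(68,109,.135),q(426,139,.135),'post',q(63,48,.116),'pad',q(583,206,.1))
print('deck',q(117,150,.055),q(413,165,.055),q(255,4,.055),q(240,306,.055))
print('board',q(457,272,.016),q(628,299,.016),'tin',q(640,200,.045))
```

```text
t 9.1 tcp [569. -55. 228.] yaw 3.8 -> shift [-172.  304.    3.] turn -0.2 q6 1.21
panel [649. 120.] [ 645. -127.] post [691. 133.] pad [ 604. -278.]
deck [620. 134.] [ 625. -141.] [746.   8.] [470.  18.]
board [ 510. -218.] [ 490. -432.] tin [ 609. -380.]
```

{"name": "move_arm", "arguments": {
  "commands": "-30 51 0 0 0 0 -0.5;-60 102 0 0 0 0 -0.5;-90 153 0 0 0 0 -0.5;-120 204 0 0 0 0 -0.5;-150 255 0 0 0 0 -0.5"
}}

```text
t: 9.68
tcp_pos: [0.4327, -0.3195, 0.2238]
tool_rot: [0.999, 0.033, -0.001, -0.001]
force: [1.3, -0.9, -0.4]
finger_gap: 0.555
gripper_force: 26.4
```

{"name": "move_arm", "arguments": {
  "commands": "-20 30 0 0 0 0 -0.5;-29 46 40 0 0 0 -0.5;-29 46 90 0 0 0 -0.5;-29 46 140 0 0 0 -0.5;-29 46 175 0 0 0 -0.5"
}}

```text
t: 10.3
tcp_pos: [0.4069, -0.3648, 0.0469]
tool_rot: [0.999, 0.033, -0.002, -0.002]
force: [-0.7, 0.2, -0.5]
finger_gap: 0.556
gripper_force: 26.5
```

Run:
```python
from h import *
go(410,-367,30,4)
snap('side','side2')
```

```text
t 10.3 tcp [ 407. -365.   47.] yaw 3.8 -> shift [ 3.  2. 17.] turn -0.2 q6 0.57
```

View pics/side2.png

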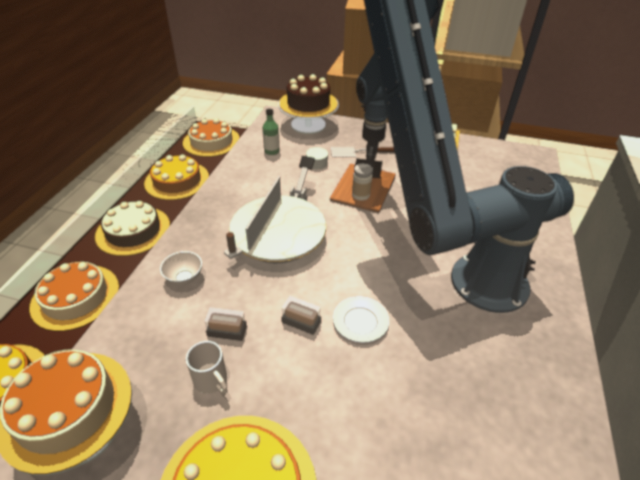

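The caster stands on the board at (362,182), and the tray is held just behind it. I'll lower and release the tray.

{"name": "move_arm", "arguments": {
  "commands": "0 0 6 0 0 0 -0.5;0 0 11 0 0 0 -0.5;0 0 15 0 0 0 -0.5;0 0 16 0 0 0 -0.5;0 0 16 0 0 0 -0.5"
}}

```text
t: 10.98
tcp_pos: [0.4088, -0.3668, 0.0349]
tool_rot: [0.999, 0.033, 0.0, 0.0]
force: [-0.9, 0.7, -0.3]
finger_gap: 0.557
gripper_force: 26.4
```

{"name": "move_arm", "arguments": {
  "commands": "0 0 0 0 0 0 0.4;0 0 0 0 0 0 0.7;0 0 0 0 0 0 0.8;0 0 -50 0 0 0 0.8;0 0 -110 0 0 0 0.8"
}}

```text
t: 11.6
tcp_pos: [0.4079, -0.3657, 0.1441]
tool_rot: [0.999, 0.033, -0.001, -0.002]
force: [0.3, 0.3, 0.1]
finger_gap: 0.903
gripper_force: 0.0
```

{"name": "move_arm", "arguments": {
  "commands": "0 -40 -60 0 0 0 1;20 -85 -100 0 0 0 1;30 -145 -120 0 0 0 1;40 -205 -120 0 0 0 1;45 -265 -120 0 0 0 1"
}}

```text
t: 12.22
tcp_pos: [0.4361, -0.1035, 0.2651]
tool_rot: [0.999, 0.033, 0.001, 0.0]
force: [0.4, -0.2, 0.1]
finger_gap: 1.003
gripper_force: 0.0
```

Run:
```python
from h import *
go(452,269,240,-8)
snap('top','top2')
```

```text
t 12.2 tcp [ 436. -103.  265.] yaw 3.8 -> shift [  40. -371.   25.] turn 11.8 q6 1.02
```

{"name": "move_arm", "arguments": {
  "commands": "6 -61 0 0 0 3 1;13 -122 0 0 0 6 1;20 -183 0 0 0 9 1;26 -244 0 0 0 12 1;32 -304 0 0 0 12 1"
}}

```text
t: 12.9
tcp_pos: [0.4474, 0.2022, 0.2644]
tool_rot: [0.997, -0.072, 0.0, 0.0]
force: [1.5, -0.5, -0.2]
finger_gap: 1.002
gripper_force: 0.0
```

Run:
```python
from h import *
go(452,269,240,-8)
s=snap('wrist','w3'); 
t=load('top2')['image'][230:330,390:530]; w=s['image']
cv2.imwrite('pics/c3.png',np.hstack([w[:, :],cv2.resize(t,(160,114)).copy().repeat(1,0) if 0 else np.pad(cv2.resize(t,(160,114),interpolation=cv2.INTER_CUBIC),((0,366),(0,0),(0,0)))])[:,:,::-1])
for c in [(.452,.269,0),(.452,.269,.06)]: print(proj(s,c))
```

```text
t 12.9 tcp [447. 202. 264.] yaw -8.2 -> shift [ -5. -67.  24.] turn -0.2 q6 1.91
[263.86777038 213.94589575]
[254.67172763 224.563558  ]
```

View pics/c3.png

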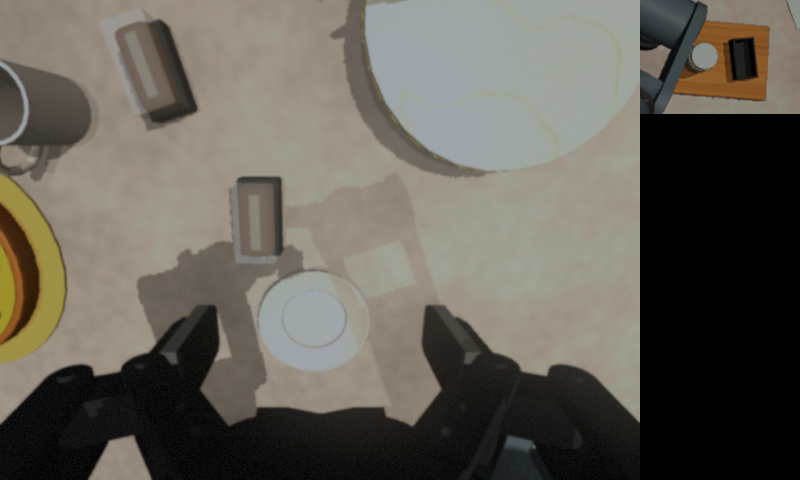

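{"name": "move_arm", "arguments": {
  "commands": "-5 -50 30 0 0 0 1;-5 -67 80 0 0 0 1;-5 -67 140 0 0 0 1;-5 -67 195 0 0 0 1;-5 -67 230 0 0 0 1"
}}

```text
t: 13.58
tcp_pos: [0.451, 0.2666, 0.0317]
tool_rot: [0.997, -0.071, -0.002, 0.001]
force: [-0.4, 0.1, 0.3]
finger_gap: 1.001
gripper_force: 0.0
```

{"name": "move_arm", "arguments": {
  "commands": "0 0 14 0 0 0 1;0 0 14 0 0 0 0.3;0 0 14 0 0 0 0;0 0 14 0 0 0 -0.5;0 0 14 0 0 0 -0.5",
  "grip_force": 30
}}

```text
t: 14.2
tcp_pos: [0.4534, 0.2679, 0.0219]
tool_rot: [0.997, -0.071, 0.002, -0.001]
force: [0.7, 0.8, 6.4]
finger_gap: 0.561
gripper_force: 32.3
```

{"name": "move_arm", "arguments": {
  "commands": "0 0 0 0 0 0 -0.5;0 0 -15 0 0 0 -0.5;0 0 -65 0 0 0 -0.5;0 0 -125 0 0 0 -0.5;0 0 -180 0 0 0 -0.5"
}}

```text
t: 14.82
tcp_pos: [0.4513, 0.2671, 0.2028]
tool_rot: [0.997, -0.071, -0.0, 0.0]
force: [0.9, -0.2, -1.6]
finger_gap: 0.558
gripper_force: 32.0
```

Run:
```python
from h import *
go(575,-83,200,-1)
go(575,-83,80,-1)
snap('side','side3')
```

```text
t 14.8 tcp [451. 267. 203.] yaw -8.2 -> shift [172. 329.   3.] turn -7.2 q6 2.04
t 14.8 tcp [451. 267. 203.] yaw -8.2 -> shift [172. 329. 123.] turn -7.2 q6 2.04
```

{"name": "move_arm", "arguments": {
  "commands": "27 52 0 0 0 -2 -0.5;54 104 0 0 0 -4 -0.5;81 156 0 0 0 -6 -0.5;108 208 0 0 0 -7 -0.5;135 258 0 0 0 -7 -0.5"
}}

```text
t: 15.5
tcp_pos: [0.5485, -0.0089, 0.2006]
tool_rot: [1.0, -0.01, -0.0, -0.0]
force: [0.9, 0.2, -2.9]
finger_gap: 0.555
gripper_force: 32.2
```

Run:
```python
from h import *
go(573,-83,80,-1)
```

```text
t 15.5 tcp [549.  -9. 201.] yaw -1.2 -> shift [ 26.  74. 121.] turn -0.2 q6 1.37
```

{"name": "move_arm", "arguments": {
  "commands": "15 42 0 0 0 0 -0.5;26 74 20 0 0 0 -0.5;26 74 60 0 0 0 -0.5;26 74 95 0 0 0 -0.5;26 74 110 0 0 0 -0.5"
}}

```text
t: 16.12
tcp_pos: [0.5714, -0.0813, 0.0886]
tool_rot: [1.0, -0.011, -0.002, -0.001]
force: [-0.6, 0.3, -2.2]
finger_gap: 0.557
gripper_force: 32.2
```

Run:
```python
from h import *
go(573,-83,78,-1)
```

```text
t 16.1 tcp [571. -81.  89.] yaw -1.2 -> shift [ 2.  2. 11.] turn -0.2 q6 1.26
```

{"name": "move_arm", "arguments": {
  "commands": "2 2 6 0 0 0 -0.5;2 2 11 0 0 0 -0.5;2 2 12 0 0 0 -0.5;2 2 13 0 0 0 -0.5;2 2 13 0 0 0 -0.5"
}}

```text
t: 16.75
tcp_pos: [0.5755, -0.0838, 0.0777]
tool_rot: [1.0, -0.01, 0.0, 0.0]
force: [-0.4, 0.6, -1.9]
finger_gap: 0.56
gripper_force: 32.2
```

{"name": "move_arm", "arguments": {
  "commands": "0 0 0 0 0 0 0.4;0 0 0 0 0 0 0.7;0 0 0 0 0 0 0.7;0 0 -30 0 0 0 0.7;0 0 -90 0 0 0 0.8"
}}

```text
t: 17.38
tcp_pos: [0.5735, -0.0833, 0.1658]
tool_rot: [1.0, -0.011, -0.003, -0.001]
force: [1.2, -0.5, 0.2]
finger_gap: 0.897
gripper_force: 0.0
```

{"name": "move_arm", "arguments": {
  "commands": "0 -20 -60 0 0 0 1;0 -70 -85 0 0 0 1;5 -130 -85 0 0 0 1;10 -190 -85 0 0 0 1;15 -250 -85 0 0 0 1"
}}

```text
t: 18.0
tcp_pos: [0.5956, 0.1676, 0.2526]
tool_rot: [1.0, -0.011, 0.0, 0.0]
force: [1.8, -0.2, -0.1]
finger_gap: 1.0
gripper_force: 0.0
```

Run:
```python
from h import *
go(617,344,250,7)
s=snap('wrist','w4'); print(proj(s,(.617,.344,0)),proj(s,(.617,.344,.06)))
```

```text
t 18.0 tcp [596. 168. 253.] yaw -1.2 -> shift [  18. -177.    3.] turn -8.2 q6 1.69
[166.1681528  196.65728946] [140.21803134 204.84163291]
```

View pics/w4.png

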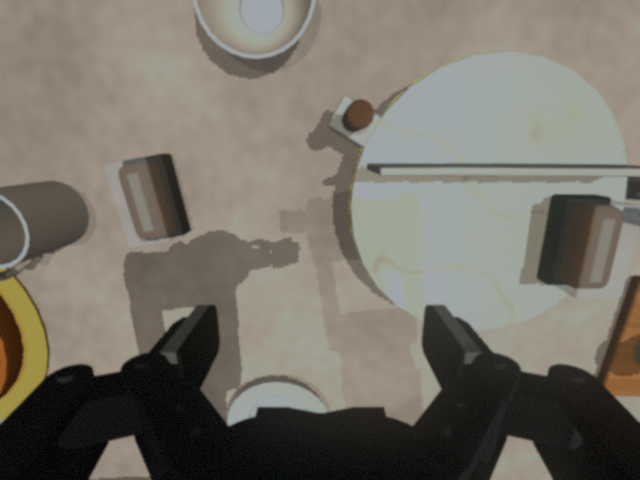

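Run:
```python
from h import *
s=load('w4'); q=lambda u,v,z:(pt(s,u,v,z)*1000).round(0)[:2]
print('A z0',q(171,155,0),q(189,233,0),'z60',q(106,162,.06),q(128,244,.06),q(156,154,.06))
print('post',q(359,113,.116),'panel',q(368,167,.135),'loaf z115',q(620,198,.115),q(607,290,.115),q(552,196,.06),q(540,284,.06))
print('mug rim',q(28,225,.09))
go(617,343,250,10)
```

```text
A z0 [663. 332.] [574. 323.] z60 [659. 371.] [577. 363.] [665. 321.]
post [691. 136.] panel [652. 131.] loaf z115 [622. -83.] [540. -89.] [617. -61.] [524. -63.]
mug rim [606. 438.]
t 18.1 tcp [596. 176. 253.] yaw -0.9 -> shift [  19. -168.    4.] turn -10.9 q6 1.69
```

{"name": "move_arm", "arguments": {
  "commands": "6 -57 0 0 0 -4 1;14 -115 0 0 0 -7 1;20 -171 10 0 0 -7 1;20 -171 60 0 0 -7 1;20 -171 100 0 0 -7 1"
}}

```text
t: 18.68
tcp_pos: [0.6183, 0.3372, 0.1505]
tool_rot: [0.999, 0.052, -0.0, 0.0]
force: [-0.3, 0.9, 0.8]
finger_gap: 0.998
gripper_force: 0.0
```

Run:
```python
from h import *
go(618,346,20,6)
```

```text
t 18.7 tcp [618. 337. 151.] yaw 5.9 -> shift [  1.  -9. 131.] turn -0.1 q6 1.81
```

{"name": "move_arm", "arguments": {
  "commands": "0 -6 40 0 0 0 1;0 -8 90 0 0 0 1;0 -8 120 0 0 0 1;0 -8 131 0 0 0 1;0 -8 131 0 0 0 0.5"
}}

```text
t: 19.3
tcp_pos: [0.6183, 0.3442, 0.021]
tool_rot: [0.999, 0.051, -0.0, 0.0]
force: [-0.5, 0.4, -0.2]
finger_gap: 0.817
gripper_force: 0.0
```

{"name": "move_arm", "arguments": {
  "commands": "0 0 0 0 0 0 0.2;0 0 0 0 0 0 0;0 0 0 0 0 0 -0.5;0 0 0 0 0 0 -0.5;0 0 -10 0 0 0 -0.5"
}}

```text
t: 19.92
tcp_pos: [0.6174, 0.3438, 0.0311]
tool_rot: [0.999, 0.051, -0.001, 0.001]
force: [-0.3, 0.1, -1.1]
finger_gap: 0.56
gripper_force: 32.2
```

{"name": "move_arm", "arguments": {
  "commands": "0 0 -30 0 0 0 -0.5;0 0 -75 0 0 0 -0.5;0 0 -125 0 0 0 -0.5;0 0 -165 0 0 0 -0.5;0 0 -175 0 0 0 -0.5"
}}

```text
t: 20.55
tcp_pos: [0.6195, 0.3447, 0.2097]
tool_rot: [0.999, 0.051, 0.003, -0.001]
force: [0.3, 0.4, -1.2]
finger_gap: 0.558
gripper_force: 32.3
```

Run:
```python
from h import *
go(575,-3,205,-1)
```

```text
t 20.6 tcp [620. 345. 210.] yaw 5.8 -> shift [-79. 341.   4.] turn 6.8 q6 1.82
```

{"name": "move_arm", "arguments": {
  "commands": "-12 44 0 0 0 2 -0.5;-28 100 0 0 0 4 -0.5;-44 158 0 0 0 6 -0.5;-60 216 0 0 0 7 -0.5;-72 262 0 0 0 7 -0.5"
}}

```text
t: 21.18
tcp_pos: [0.5708, 0.0742, 0.2043]
tool_rot: [1.0, -0.011, -0.002, 0.0]
force: [0.7, -0.8, -1.7]
finger_gap: 0.555
gripper_force: 32.3
```

Run:
```python
from h import *
snap('top','top3'); go(575,77,78,-1)
```

```text
t 21.2 tcp [570.  69. 204.] yaw -1.4 -> shift [  6.  -9. 126.] turn -0.4 q6 1.53
```

{"name": "move_arm", "arguments": {
  "commands": "4 -4 30 0 0 0 -0.5;4 -4 70 0 0 0 -0.5;4 -4 100 0 0 0 -0.5;4 -4 118 0 0 0 -0.5;4 -4 126 0 0 0 -0.5"
}}

```text
t: 21.85
tcp_pos: [0.5761, 0.0805, 0.0787]
tool_rot: [1.0, -0.01, -0.002, -0.0]
force: [-8.2, -0.2, 18.6]
finger_gap: 0.558
gripper_force: 34.6
```

Run:
```python
from h import *
go(575,77,78,-1)
```

```text
t 21.9 tcp [576.  80.  79.] yaw -1.2 -> shift [-1.  4.  1.] turn -0.2 q6 1.54
```

{"name": "move_arm", "arguments": {
  "commands": "0 0 0 0 0 0 0;0 0 0 0 0 0 0.6;0 0 0 0 0 0 0.7;0 0 -30 0 0 0 0.7;0 0 -90 0 0 0 0.8"
}}

```text
t: 22.48
tcp_pos: [0.5756, 0.0803, 0.1695]
tool_rot: [1.0, -0.011, -0.003, -0.0]
force: [0.7, 0.1, 0.5]
finger_gap: 0.904
gripper_force: 0.0
```

{"name": "move_arm", "arguments": {
  "commands": "-40 0 -40 0 0 0 1;-80 0 -80 0 0 0 1;-80 60 -80 0 0 0 1;-80 120 -80 0 0 0 1;-80 160 -80 0 0 0 1"
}}

```text
t: 23.1
tcp_pos: [0.4941, -0.0802, 0.2515]
tool_rot: [1.0, -0.011, 0.001, 0.001]
force: [0.2, -0.1, 0.3]
finger_gap: 1.001
gripper_force: 0.0
```

Run:
```python
from h import *
s=snap('wrist','w5'); t=snap('side','side5')
cv2.imwrite('pics/c5.png',np.hstack([cv2.resize(s['image'],(400,300)),cv2.resize(t['image'][130:370,180:500],(400,300))])[:,:,::-1])
go(691,136,240,30)
```

```text
t 23.2 tcp [495. -82. 251.] yaw -1.5 -> shift [ 191. -223.   11.] turn -31.5 q6 1.21
```

View pics/c5.png

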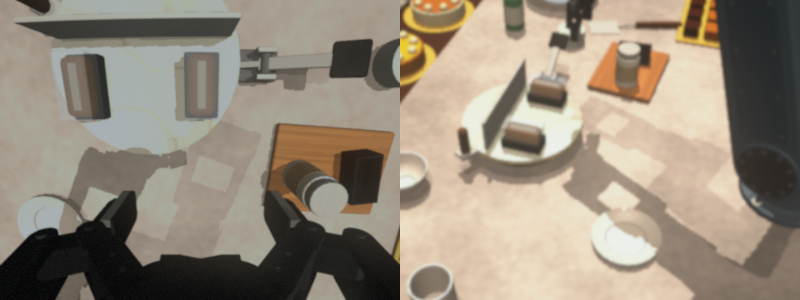

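{"name": "move_arm", "arguments": {
  "commands": "40 -44 0 0 0 -8 1;80 -90 0 0 0 -16 1;120 -136 0 0 0 -24 1;158 -182 0 0 0 -31 1;190 -222 0 0 0 -31 1"
}}

```text
t: 23.82
tcp_pos: [0.6893, 0.1432, 0.2506]
tool_rot: [0.966, 0.258, 0.0, -0.0]
force: [0.5, -0.3, -0.1]
finger_gap: 1.001
gripper_force: 0.0
```

Run:
```python
from h import *
go(690,135,78,30); s=snap('wrist','w6'); print(proj(s,(.690,.135,.116)))
hsv=cv2.cvtColor(s['image'],cv2.COLOR_RGB2HSV); m=((hsv[...,0]<15)&(hsv[...,1]>130)&(hsv[...,2]>40)).astype(np.uint8)
n,l,st,c=cv2.connectedComponentsWithStats(m)
for i in range(1,n):
    if st[i,4]>80: print(st[i],c[i].round())
```

```text
t 23.8 tcp [689. 143. 251.] yaw 29.9 -> shift [ -4.   7. 173.] turn -0.1 q6 1.09
[329.1714078  240.19595858]
[491   0  33  38 323] [508.  14.]
[581   0  59  18 242] [609.  11.]
[ 530   37  110   89 3418] [608.  76.]
[490 461  39  19 356] [506. 473.]
```

View pics/w6.png

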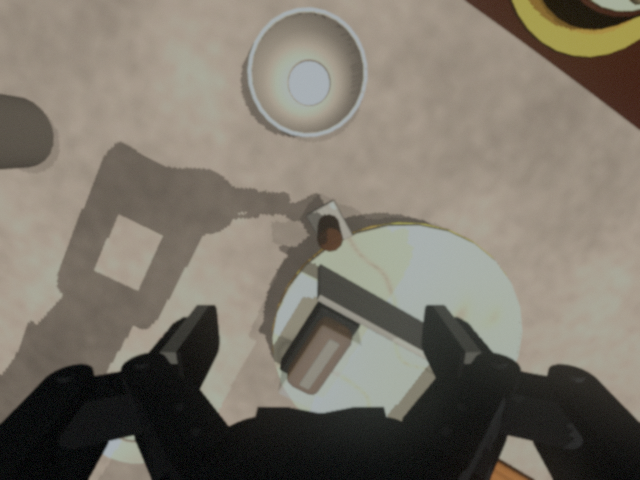

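The post's top is at (330,240), as predicted, and both loaves are still on the deck. I'll descend on the post.

{"name": "move_arm", "arguments": {
  "commands": "-2 4 30 0 0 0 1;-4 7 75 0 0 0 1;-4 7 120 0 0 0 1;-4 7 155 0 0 0 1;-4 7 172 0 0 0 1"
}}

```text
t: 24.5
tcp_pos: [0.6867, 0.1327, 0.0762]
tool_rot: [0.966, 0.257, -0.002, -0.001]
force: [0.2, 0.1, -0.3]
finger_gap: 0.999
gripper_force: 0.0
```

{"name": "move_arm", "arguments": {
  "commands": "0 0 0 0 0 0 0.3;0 0 0 0 0 0 -0.2;0 0 0 0 0 0 -1;0 0 0 0 0 0 -1;0 0 0 0 0 0 -1",
  "grip_force": 40
}}

```text
t: 25.12
tcp_pos: [0.689, 0.1336, 0.0803]
tool_rot: [0.966, 0.257, 0.001, -0.001]
force: [-2.7, 4.6, 5.9]
finger_gap: 0.247
gripper_force: 39.2
```

Run:
```python
from h import *
go(690,135,78,30); st=telemetry.sense(); print(st['force'],st['finger_gap'])
yaw=np.radians(29.9); C=np.array([606,-3.])
st=np.array(st['tcp_pos'])[:2]*1000; print(np.hypot(*(st-C)),np.degrees(np.arctan2(*(st-C)[::-1])))
ph=np.radians(59)
for r in (160,):
  for k in range(1,6):
    a=ph+np.radians(4.5*k); d=r*np.array([np.cos(a)-np.cos(ph),np.sin(a)-np.sin(ph)]); print(k,np.round([d@[np.cos(yaw),np.sin(yaw)],d@[np.sin(yaw),-np.cos(yaw)]],1))
```

```text
t 25.1 tcp [689. 134.  80.] yaw 29.8 -> shift [ 2. -1.  2.] turn -0.2 q6 1.08
[-2.71407109  4.60758457  5.88465355] 0.24696195239884958
159.79004893587174 58.71140969335729
1 [ -6.5 -10.7]
2 [-13.9 -20.9]
3 [-22.  -30.5]
4 [-30.9 -39.4]
5 [-40.4 -47.6]
```

{"name": "move_arm", "arguments": {
  "commands": "-6.5 -10.7 0 0 0 -4.5 -1;-13.9 -20.9 0 0 0 -9 -1;-22 -30.5 0 0 0 -13.5 -1;-30.9 -39.4 0 0 0 -18 -1;-40.4 -47.6 0 0 0 -22.5 -1"
}}

```text
t: 25.75
tcp_pos: [0.6333, 0.153, 0.0803]
tool_rot: [0.896, 0.443, 0.004, 0.002]
force: [5.2, -1.1, 2.6]
finger_gap: 0.24
gripper_force: 40.6
```

```bash
cat >> h.py <<'E'
def arc():
    st=telemetry.sense(); p=np.array(st['tcp_pos'])*1000; d=p[:2]-[606,-3]; M=R.from_quat(st['tool_rot']).as_matrix()
    print('t',round(st['t'],1),'r',np.hypot(*d).round(1),'ang',(np.degrees(np.arctan2(d[1],d[0]))%360).round(1),'yaw',(np.degrees(np.arctan2(M[1,0],M[0,0]))%360).round(1),'z',p[2].round(1),'F',np.round(st['force'],1),st['finger_gap'],'q6',st['q'][5])
E
python3 -c "
from h import *
arc()"
```

```text
t 25.8 r 158.3 ang 80.1 yaw 52.6 z 80.3 F [ 5.2 -1.1  2.6] 0.2404724171566369 q6 0.7199541402257783
```

Following the arc well, so I'll repeat the same move.

{"name": "move_arm", "arguments": {
  "commands": "-6.5 -10.7 0 0 0 -4.5 -1;-13.9 -20.9 0 0 0 -9 -1;-22 -30.5 0 0 0 -13.5 -1;-30.9 -39.4 0 0 0 -18 -1;-40.4 -47.6 0 0 0 -22.5 -1"
}}

```text
t: 26.38
tcp_pos: [0.5702, 0.1497, 0.0803]
tool_rot: [0.793, 0.609, 0.003, 0.003]
force: [2.4, -2.4, 4.0]
finger_gap: 0.244
gripper_force: 40.7
```

{"name": "move_arm", "arguments": {
  "commands": "-6.5 -10.7 0 0 0 -4.5 -1;-13.9 -20.9 0 0 0 -9 -1;-22 -30.5 0 0 0 -13.5 -1;-30.9 -39.4 0 0 0 -18 -1;-40.4 -47.6 0 0 0 -22.5 -1"
}}

```text
t: 27.0
tcp_pos: [0.5148, 0.1229, 0.0802]
tool_rot: [0.659, 0.752, 0.003, 0.004]
force: [5.3, -2.4, 4.6]
finger_gap: 0.248
gripper_force: 41.0
```

```bash
python3 -c "
from h import *
arc()"
```

```text
t 27.0 r 155.4 ang 125.9 yaw 97.6 z 80.2 F [ 5.3 -2.4  4.6] 0.24823579440436772 q6 -0.10646172352270135
```

{"name": "move_arm", "arguments": {
  "commands": "-6.5 -10.7 0 0 0 -4.5 -1;-13.9 -20.9 0 0 0 -9 -1;-22 -30.5 0 0 0 -13.5 -1;-30.9 -39.4 0 0 0 -18 -1;-40.4 -47.6 0 0 0 -22.5 -1"
}}

```text
t: 27.62
tcp_pos: [0.474, 0.0766, 0.0802]
tool_rot: [0.499, 0.866, 0.002, 0.005]
force: [5.5, 0.3, 5.2]
finger_gap: 0.245
gripper_force: 41.0
```

{"name": "move_arm", "arguments": {
  "commands": "-6.5 -10.7 0 0 0 -4.5 -1;-13.9 -20.9 0 0 0 -9 -1;-22 -30.5 0 0 0 -13.5 -1;-30.9 -39.4 0 0 0 -18 -1;-40.4 -47.6 0 0 0 -22.5 -1"
}}

```text
t: 28.25
tcp_pos: [0.4539, 0.0172, 0.0802]
tool_rot: [0.321, 0.947, 0.001, 0.007]
force: [7.2, 1.3, 4.6]
finger_gap: 0.247
gripper_force: 40.7
```

```bash
python3 -c "
from h import *
arc(); snap('top','top6')"
```

```text
t 28.2 r 153.4 ang 172.4 yaw 142.5 z 80.2 F [7.2 1.3 4.6] 0.2469745907744351 q6 -1.1253949757197268
```

{"name": "move_arm", "arguments": {
  "commands": "-6.5 -10.7 0 0 0 -4.5 -1;-13.9 -20.9 0 0 0 -9 -1;-22 -30.5 0 0 0 -13.5 -1;-30.9 -39.4 0 0 0 -18 -1;-40.4 -47.6 0 0 0 -22.5 -1"
}}

```text
t: 28.92
tcp_pos: [0.4591, -0.046, 0.0802]
tool_rot: [0.132, 0.991, -0.001, 0.009]
force: [12.9, 5.9, 0.7]
finger_gap: 0.245
gripper_force: 40.1
```

{"name": "move_arm", "arguments": {
  "commands": "-6.5 -10.7 0 0 0 -4.5 -1;-13.9 -20.9 0 0 0 -9 -1;-22 -30.5 0 0 0 -13.5 -1;-30.9 -39.4 0 0 0 -18 -1;-40.4 -47.6 0 0 0 -22.5 -1"
}}

```text
t: 29.55
tcp_pos: [0.4875, -0.1007, 0.0803]
tool_rot: [-0.062, 0.998, -0.002, 0.011]
force: [22.1, 17.2, -4.2]
finger_gap: 0.248
gripper_force: 40.1
```

```bash
python3 -c "
from h import *
arc()"
```

```text
t 29.6 r 153.6 ang 219.5 yaw 187.1 z 80.3 F [22.1 17.2 -4.2] 0.24804647368681507 q6 -2.137194699877671
```

```bash
python3 -c "
from h import *
P=np.array([(689,133.6),(633.3,153),(570.2,149.7),(514.8,122.9),(474,76.6),(453.9,17.2),(459.1,-46),(487.5,-100.7)])
A=np.c_[2*P,np.ones(8)]; x=np.linalg.lstsq(A,(P**2).sum(1),rcond=None)[0]; c=x[:2]; r=np.sqrt(x[2]+c@c); print(c,r)
e=P-c; a=np.degrees(np.arctan2(e[:,1],e[:,0]))%360; print(a, np.hypot(*e.T))
M=R.from_quat(telemetry.sense()['tool_rot']).as_matrix(); p=P[-1]
for k in range(1,6):
  t=np.radians(a[-1]+(a[0]+182-a[-1])*k/5); d=c+r*np.array([np.cos(t),np.sin(t)])-p; print((M.T@np.r_[d,0]).round(1), (np.degrees(t)-a[-1]).round(1))
"
```

```text
[609.87652554  -2.21951676] 157.08392654853776
[ 59.77648947  81.41850302 104.63688562 127.23068082 149.8827545
 172.90303362 196.19153796 218.82479668] [157.18608509 156.97693315 157.01517842 157.14464415 157.08261017
 157.18076903 157.00411258 157.08093322]
[ -7.  -10.4   0.2] 4.6
[-14.9 -20.3   0.4] 9.2
[-23.5 -29.4   0.7] 13.8
[-32.8 -37.9   0.9] 18.4
[-42.8 -45.6   1.2] 23.0
```

{"name": "move_arm", "arguments": {
  "commands": "-9 -9.2 0 0 0 -4.6 -1;-17.4 -18.7 0 0 0 -9.2 -1;-26 -28 0 0 0 -13.8 -1;-35.5 -36.3 0 0 0 -18.2 -1;-45 -43.6 0 0 0 -22 -1"
}}

```text
t: 30.18
tcp_pos: [0.5286, -0.1356, 0.0801]
tool_rot: [-0.254, 0.967, 0.001, 0.002]
force: [2.2, 9.5, 9.2]
finger_gap: 0.247
gripper_force: 41.2
```

```bash
sed -i 's/\[606,-3\]/[609.9,-2.2]/' h.py; python3 -c "
from h import *
arc()"
```

```text
t 30.2 r 156.2 ang 238.6 yaw 209.5 z 80.1 F [2.2 9.5 9.2] 0.24711159672438576 q6 -2.545831534988853
```

{"name": "move_arm", "arguments": {
  "commands": "-1.5 -2.7 0 0 0 0 -1;-1.5 -2.7 0 0 0 0 -1;-1.5 -2.7 0 0 0 0 -1;-1.5 -2.7 0 0 0 0 -1;-1.5 -2.7 0 0 0 0 -1"
}}

```text
t: 30.8
tcp_pos: [0.5308, -0.1372, 0.0801]
tool_rot: [-0.253, 0.967, 0.001, 0.001]
force: [1.2, 9.3, 9.0]
finger_gap: 0.245
gripper_force: 41.2
```

```bash
python3 -c "
from h import *
arc()"
```

```text
t 30.8 r 156.5 ang 239.6 yaw 209.3 z 80.1 F [1.2 9.3 9. ] 0.24508148198066204 q6 -2.5442367627984415
```

{"name": "move_arm", "arguments": {
  "commands": "0 0 0 0 0 0 0;0 0 0 0 0 0 0.5;0 0 0 0 0 0 1;0 0 -5 0 0 0 1;0 0 -30 0 0 0 1"
}}

```text
t: 31.42
tcp_pos: [0.5286, -0.1388, 0.1074]
tool_rot: [-0.253, 0.968, 0.001, -0.002]
force: [-0.4, -0.9, 0.5]
finger_gap: 0.998
gripper_force: 0.0
```

{"name": "move_arm", "arguments": {
  "commands": "0 0 -50 0 0 6 1;0 0 -100 0 0 12 1;0 0 -140 0 0 18 1;0 0 -150 0 0 24 1;0 0 -150 0 0 30 1"
}}

```text
t: 32.05
tcp_pos: [0.5303, -0.1395, 0.2602]
tool_rot: [0.008, 1.0, -0.001, 0.002]
force: [0.2, -0.4, 0.7]
finger_gap: 0.997
gripper_force: 0.0
```

Run:
```python
from h import *
go(610,-280,130,180); t=snap('side','side7'); s=snap('top','top7'); q=lambda u,v,z:(pt(s,u,v,z)*1000).round(0)[:2]
cv2.imwrite('pics/c7.png',np.hstack([cv2.resize(s['image'][140:330,250:520],(400,281)),cv2.resize(t['image'][130:360,160:488],(400,281))])[:,:,::-1])
```

```text
t 32.0 tcp [ 530. -139.  260.] yaw 179.1 -> shift [ -81. -139.  131.] turn -0.9 q6 -2.02
```

View pics/c7.png

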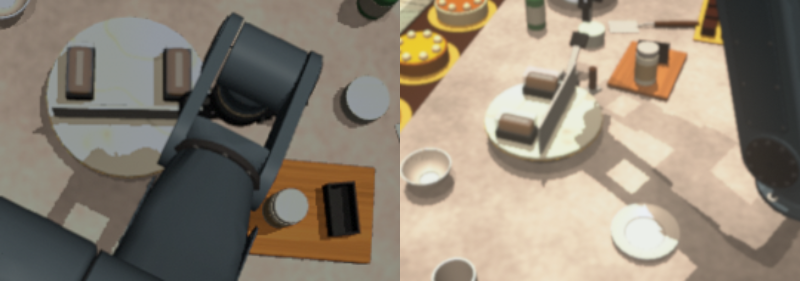

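The loaves face the far side with the panel straight, and the tray and caster are still upright on the board. Next is the lever.

{"name": "move_arm", "arguments": {
  "commands": "-20 -40 0 0 0 0 0;-45 -90 0 0 0 0 -1;-75 -145 0 0 0 0 -1;-75 -145 50 0 0 0 -1;-75 -145 100 0 0 0 -1"
}}

```text
t: 32.78
tcp_pos: [0.6032, -0.2863, 0.157]
tool_rot: [0.006, 1.0, -0.0, 0.0]
force: [-0.4, 0.8, 0.1]
finger_gap: -0.002
gripper_force: 0.0
```

Run:
```python
from h import *
go(604,-286,105,180); s=snap('wrist','w8'); snap('side','side8'); print(telemetry.sense()['finger_gap'],proj(s,(.604,-.278,.1)))
```

```text
t 32.8 tcp [ 603. -286.  157.] yaw 179.3 -> shift [-1.  0. 52.] turn -0.7 q6 -2.17
-3.7635679036205516e-06 [335.17966723 270.0292426 ]
```

View pics/w8.png

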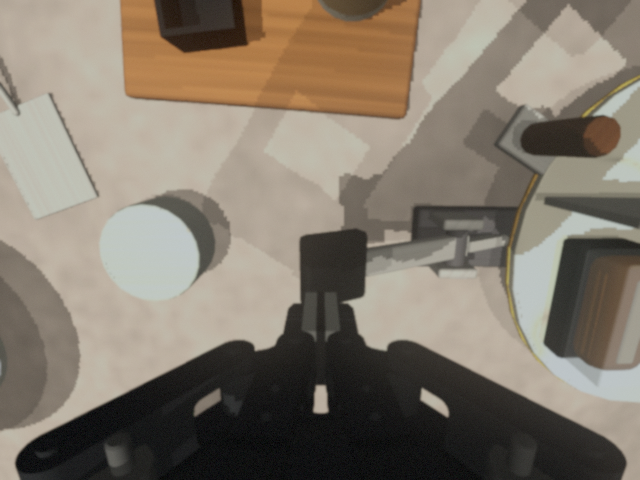

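The pad's centre is at (334,266), right under the fingertips. Pressing now.

{"name": "move_arm", "arguments": {
  "commands": "-1 0 35 0 0 0 -1;-1 0 55 0 0 0 -1;-1 0 70 0 0 0 -1;-1 0 82 0 0 0 -1;-1 0 92 0 0 0 -1"
}}

```text
t: 33.5
tcp_pos: [0.605, -0.2873, 0.0684]
tool_rot: [0.005, 1.0, -0.002, 0.001]
force: [-4.8, -3.6, 13.3]
finger_gap: 0.002
gripper_force: 6.0
```

{"name": "move_arm", "arguments": {
  "commands": "0 0 4 0 0 0 -1;0 0 8 0 0 0 -1;0 0 11 0 0 0 -1;0 0 13 0 0 0 -1;0 0 13 0 0 0 -1"
}}

```text
t: 34.12
tcp_pos: [0.6036, -0.2842, 0.0525]
tool_rot: [0.006, 1.0, 0.001, -0.001]
force: [-0.3, -0.3, 0.5]
finger_gap: -0.003
gripper_force: 0.3
```

```bash
python3 -c "
from h import *
go(604,-286,48,180);print(telemetry.sense()['force'])"
```

```text
t 34.1 tcp [ 604. -284.   53.] yaw 179.3 -> shift [-0. -2.  5.] turn -0.7 q6 -2.17
[-0.27911989 -0.30504409  0.4600915 ]
```

{"name": "move_arm", "arguments": {
  "commands": "0 0 2 0 0 0 -1;0 0 4 0 0 0 -1;0 0 4 0 0 0 -1;0 0 -20 0 0 0 -1;0 0 -70 0 0 0 -1"
}}

```text
t: 34.75
tcp_pos: [0.6024, -0.2839, 0.1211]
tool_rot: [0.006, 1.0, 0.002, -0.003]
force: [0.0, 0.8, 0.4]
finger_gap: 0.002
gripper_force: 0.0
```

{"name": "move_arm", "arguments": {
  "commands": "10 0 -55 0 0 0 -1;30 0 -110 0 0 0 -1;80 0 -140 0 0 0 -1;140 0 -150 0 0 0 -1;200 0 -150 0 0 0 -1"
}}

```text
t: 35.38
tcp_pos: [0.4031, -0.2829, 0.2744]
tool_rot: [0.006, 1.0, -0.001, 0.001]
force: [-0.5, -0.8, 1.1]
finger_gap: -0.003
gripper_force: 0.0
```

Run:
```python
from h import *
t=snap('side','side9'); s=snap('top','top9'); w=snap('wrist','w9'); r=lambda i:cv2.resize(i,(400,300))
cv2.imwrite('pics/c9.png',np.vstack([np.hstack([r(s['image'][135:330,240:500]),r(t['image'][130:370,150:470])]),np.hstack([r(w['image']),r(t['image'][140:230,250:370])])])[:,:,::-1])
st=telemetry.sense();print(st['t'],st['tcp_pos'],st['force'])
```

```text
35.525 [ 0.4016212  -0.28167783  0.27327107] [ 1.04750486 -0.8098672   0.10064786]
```

View pics/c9.png

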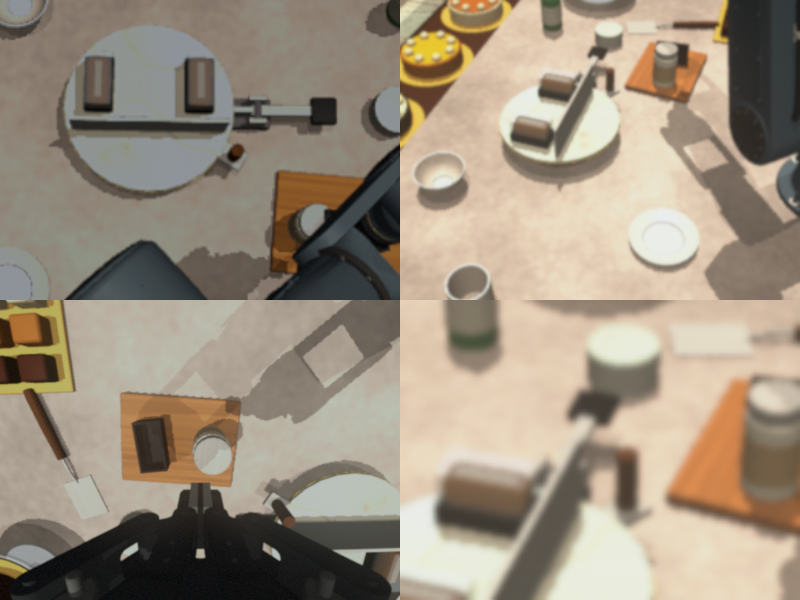

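Run:
```python
from h import *
for n,ps in {'top9':[(.604,-.292,.053),(.604,-.278,.1)],'side9':[(.604,-.292,.053),(.604,-.278,.1)]}.items():
    s=load(n); im=s['image']; V=im.max(2); print(n,[proj(s,p).round(1) for p in ps])
    x0,y0,x1,y1=(438,195,464,220) if n=='top9' else (290,150,320,176)
    m=(V[y0:y1,x0:x1]<60); yy,xx=np.nonzero(m); print(xx.mean()+x0,yy.mean()+y0,m.sum())
s=load('top9'); q=lambda a,b,z:(pt(s,240+a*.65,135+b*.65,z)*1000).round()[:2]
print('panel',q(70,121,.135),q(229,124,.135),'loaves',q(98,76,.115),q(200,76,.115))
```

```text
top9 [array([450.6, 206.9]), array([449.1, 202.8])]
449.5791366906475 207.33453237410072 278
side9 [array([308.3, 170.9]), array([307.1, 161.3])]
nan nan 0
panel [568. 121.] [ 564. -124.] loaves [645.  79.] [645. -82.]<stdin>:5: RuntimeWarning: Mean of empty slice.
  ret = ret.dtype.type(ret / rcount)
```

```bash
python3 -c "
from h import *
print(ticket.sign_off())"
```

```text
the job is handed in; nothing more can be done
None
```

The job is handed in. The tray and caster stand on the board, both loaves (only two were present) are upright on the deck and face the customers at the far click stop. The lever is down and stays down, and the robot touches nothing.

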